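Clear the offcuts from a shop display base and stand its divider

TASK

Take the brush, sweep the three wooden offcuts off the display base over its open end into the cardboard bin, touching them with nothing but the brush, and stand the brush on the counter on its bristles. Then take the divider panel from its sloping easel and stand it upright in the slot of the base, its foot edge all the way down, easing it in without forcing it. Leave the jar, the flask and the carton where they are.

Things in the scene. Friction and masses are not known exactly. Their poses are not given: they have to be found in the camera images.
- base: Dark steel base fixed to the counter: solid plinth 192 (x) x 250 (y) mm, flat top 60 mm up. Lips 8 mm thick rise 20 mm above the top on both long sides (176 mm between them) and the closed -y end (inner face y = -117 mm); the +y end is open. A slot 13 mm wide (x), 160 long (y), 25 deep lies in the middle of its top. Origin: centre of underside
- slot (a point): Centre of the slot's floor, 25 mm below the top of the base; y runs along the slot, x across it. Plain square edges
- open_edge (a point): Middle of the open end's edge, on the flat top; axes as the base. At the start the offcuts lie on the middle of the top, and the 60 mm next to the closed end is clear
- bin: Open cardboard bin fixed beside the open end of the base (2 to 3 mm gap), 190 (x) x 140 (y) mm outside, 52 mm high, walls 4 mm, its rim 8 mm below the base's top. Origin: centre of its underside; axes as the base
- offcut_step: Pale wooden offcut with one step, 34 (x) x 66 (y) mm, 14 mm high, 28 mm at its -y half, 50 g more or less. Origin: centre of its underside. Starts on the base; wider than the slot and slides over it
- offcut_block: Pale plain wooden offcut, 34 (x) x 64 (y) x 26 (z) mm. Origin: centre of its underside. Starts on the base
- offcut_notch: Pale wooden offcut with a notch in the middle of its top, 34 (x) x 68 (y) mm, 28 mm high, 16 mm in the notch. Origin: centre of its underside. Starts on the base
- brush: Loose stiff (rigid) bench brush standing on its bristles on the counter, 200 g. Origin: centre of the underside of the bristles; x along its length, z up. Bristles 150 (x) x 37 (y) mm, 36 mm high; wooden back 154 x 40 mm up to z = 54 mm; upright grip on the back, 90 (x) x 24 (y) mm, from z = 54 to 106 mm
- easel: Fixed aluminium easel, base plate 130 x 130 x 10 mm, two ribs up to about 80 mm high at y = +-45 mm, each 16 mm wide. Origin: centre of underside. It holds the panel leaning 0.6 rad from vertical, the panel top towards easel -x; ribs support the lower 65 mm of the panel, the upper 55 mm is free on both faces
- panel: Loose plywood divider panel, 10 mm thick (own x), 140 mm long (own y), 120 mm high (own z), 140 g. Origin: middle of its foot edge, z towards its top edge. At the start it leans on the easel, its foot on the easel's ledge 30 mm above the counter; its own z axis leans 0.6 rad towards easel -x
- jar: Black jar with metal lid, 72 mm across, 60 mm high, bystander. Origin: centre of underside
- flask: Black flask with metal cap, 48 mm across, 130 mm high, bystander. Origin: centre of underside
- carton: Cardboard carton 70 x 90 x 80 mm, bystander. Origin: centre of underside
Mind the look-alikes: they are no part of the job. Leave any green or orange look-alike of the brush alone.

How it is judged:
On the way, in this order (a step that is already met when the one before it is completed fails the run):
1. all three offcuts lie in the bin (x of offcut_step in the frame of bin between -0.095 and 0.095 m and y of offcut_step in the frame of bin between -0.07 and 0.07 m and height (world z) of each of offcut_step, offcut_block, offcut_notch below 0.062 m and x of offcut_block in the frame of bin between -0.095 and 0.095 m and y of offcut_block in the frame of bin between -0.07 and 0.07 m and x of offcut_notch in the frame of bin between -0.095 and 0.095 m and y of offcut_notch in the frame of bin between -0.07 and 0.07 m), for 0.2 s.
2. the brush stands on the counter on its bristles (height (world z) of brush below 0.01 m and angle between brush's own z axis and vertical below 0.15 rad and contact force between brush and the fingers below 0.1 N), for 0.2 s.
3. the panel stands in the slot (x of panel in the frame of slot between -0.006 and 0.006 m and y of panel in the frame of slot between -0.02 and 0.02 m and z of panel in the frame of slot below 0.007 m and angle between panel's own z axis and vertical below 0.15 rad and angle between the y axis of panel and the y axis of slot, either way round below 0.12 rad), for 0.2 s.
At the end, for the whole second after the job is handed in: Offcuts in the bin (origins inside its outline, under 62 mm high). Panel in the slot: foot under 7 mm above its floor, within 6 mm across and 20 mm along of its middle, 0.15 rad of upright, 0.12 rad of its direction. Brush stands on the counter (underside under 10 mm, 0.15 rad). All at rest (all of step 1 and all of step 3 and linear speed of each of offcut_step, offcut_block, offcut_notch, panel, brush below 0.02 m/s and height (world z) of brush below 0.01 m and angle between brush's own z axis and vertical below 0.15 rad); the robot touches nothing.
It fails at once if an offcut is touched by the robot or the panel instead of the brush (contact force between any of the fingers, the arm, panel and offcut_step above 0.5 N or contact force between any of the fingers, the arm, panel and offcut_block above 0.5 N or contact force between any of the fingers, the arm, panel and offcut_notch above 0.5 N).
It fails at once if the panel is forced: pressed on the base with more than 60 N (contact force between panel and base above 60 N).
It fails at once if the jar, flask or carton is moved more than 25 mm (distance of any of jar, flask, carton from where it was at the start of the episode above 0.025 m).
It also fails if it takes over 72 s, if anything falls off the work surface, if the arm or the gripper's body presses on something with over 40 N, if the wrist force passes 120 N, or if a joint passes its speed limit or range.

ROBOT

A 6-joint arm with a two-finger parallel gripper is mounted at the origin on the work surface. World frame = base frame: x ahead of the robot, y to its left, z up, the work surface at z = 0. Lengths are in m, angles in rad, forces in N, time in s.
With the tool pointing down it reaches from about 0.325 to 0.775 m from the base axis. Payload 5.5 kg.
Tool frame: the origin (TCP) lies midway between the tips of the shut fingers; the grasp point (between the pads) lies 19 mm behind it; z points along the fingers, y is the line along which they close (so a half turn about z gives the same grasp; the last joint's range is limited). The gripper opens to 88 mm and grips with 3 to 60 N. Pads are 20 mm wide; open, the fingers measure 115 mm over their backs; the gripper's body (75 mm by 178 mm) begins 61 mm behind the grasp point.
Start: joints at [1.241, 0.091, 1.231, -0, 1.82, -0.057], TCP at [0.162, 0.578, 0.223] pointing down, gripper open.
Joint ranges: [-2.87, 2.87], [-0.86, 2.18], [0.17, 2.46], [-1.51, 4.65], [0.06, 2.69], [-2.65, 2.65]. Speed limits (rad/s): [2.57, 2.57, 3.01, 3.14, 3.14, 3.14].

INTERFACE

Orientations are given as [roll, pitch, yaw] about the fixed x, y, z axes, in that order (R = Rz(yaw) Ry(pitch) Rx(roll)).
In Python, from workcell import ctrl gives the robot as it stands. The module is installed in compiled form; this text tells all that it offers.
- The arm moves only by the shell command python3 -m crank 'ROWS' [OPENING] [FORCE]. ROWS is JSON, a list of rows, each a list of 4 numbers: the shift along the tool's x, y, z in units of 80 cm (1.0 is 80 cm), then the turn about the tool's z in units of 90 degrees (1.0 is 90 degrees). A call has 1 to 10 rows; each row is the pose to reach, as a shift and turn from the pose commanded when the call began, along the tool's axes at that moment; what a row does not reach only later rows make up. A row lasts 1/12 s, in which the tool goes at most 41.7 mm and 7.16 degrees, less where a joint would pass 70% of its speed; a pose out of reach is approached as far as the arm can. A call with a number of a shift or a turn outside -1 to 1 is refused whole. A call with a gripper value outside its range is refused whole. OPENING is the gripper's target within -1 to 1 (shut at 1, half-way at 0, fully open at -1), set as the call begins (- or left out, the last holds). The fingers move at their own pace and stop on an object; FORCE is the grip in N (left out, the last holds). Time passes only in rows, so rows that repeat a pose let the fingers close. It gives the time, the measured TCP pose, the force, the opening and the grip force at its end, in the units of the state.
- ctrl.get_obs(): the state, without advancing time (a new reading comes with each control period).
- ctrl.read_camera(name): name is "scene" or "side" or "wrist"; returns the picture (400x640x3 uint8, red, green, blue); there is no depth.
- ctrl.camera_params(name): a dict with "K" (3x3 intrinsics, pixels), "R" (3x3) and "t" (3): a world point X has camera coordinates R X + t; the wrist camera has in their place "hand_eye" (4x4, takes a point from camera to tool coordinates, whose origin is the TCP and whose axes are the flange's). Camera axes: x right, y down, z forward; pixel columns grow to the right and rows downward; lengths in m; the calibration is good to about 2 mm. The wrist camera is an equidistant fisheye: a pixel r from the principal point sees the ray r / f radians off the axis. A picture is of the moment at which its call begins: read the wrist's pose just before it. camera_params takes no time and is no camera call.
- ctrl.finish_job(): hands the job in; it is judged then, once.
The state is a dict: "time_s": time; "joint_positions": joint angles; "qd": joint speeds; "joint_efforts": joint torques, N m; "tcp_pos": TCP position; "tcp_rot": TCP orientation; "force": force on the tool from outside, world axes, zero at the start; "ft_torque": the same for the moment, N m; "finger_gap": finger opening in m; "gripper_force": force on a finger pad.
Only numpy, scipy, OpenCV 4.12 (cv2) and the standard library are available. Lean on these libraries where they do the work, as an engineer would, in place of code of your own. Each camera call takes 0.05 s, during which the arm holds its last target. There are 200 camera calls.

## Working session

There is one attempt and no reset: what is moved stays moved. The work goes in short steps, Python scripts to look and compute and a shell command to move; the robot and the scene stay as the last step left them, time stands still between calls to the robot, and variables do not carry over. Pictures are saved under pics/ and viewed, at most 13 in all, crops included, and the job is handed in when it is done.

```bash
mkdir -p pics; ls; python3 - <<'E'
from workcell import ctrl
import cv2, numpy as np
o=ctrl.get_obs(); print(o)
for n in ("scene","side"):
    im=ctrl.read_camera(n); cv2.imwrite(f"pics/{n}0.png",im[:,:,::-1]); p=ctrl.camera_params(n); print(n,{k:np.round(v,4).tolist() for k,v in p.items()})
p=ctrl.camera_params("wrist"); print({k:np.round(v,4).tolist() if not isinstance(v,str) else v for k,v in p.items()})
im=ctrl.read_camera("wrist"); cv2.imwrite("pics/wrist0.png",im[:,:,::-1])
E
```

```text
pics
{'time_s': 0.0, 'joint_positions': array([ 1.24130987e+00,  9.18209202e-02,  1.23185167e+00,  1.76496955e-05,
        1.81977134e+00, -5.66844903e-02]), 'qd': array([ 0.00050506, -0.00110518,  0.00077197, -0.00037321,  0.00405089,
        0.00012905]), 'joint_efforts': array([-5.35297750e-04, -4.46458733e+01, -4.06440639e+01,  6.97089429e-02,
        2.95986724e-02, -1.32047348e-04]), 'tcp_pos': array([0.16155432, 0.57754885, 0.2215489 ]), 'tcp_rot': array([-3.13974532e+00, -1.21968470e-04,  2.86879491e+00]), 'force': array([ 0.5292405 , -0.39292416, -0.85678905]), 'ft_torque': array([ 0.00311706, -0.01570422,  0.00061009]), 'gripper_force': 0.0, 'finger_gap': 0.08816640342120456}
scene {'K': [[482.1017, 0.0, 321.4346], [0.0, 482.1017, 206.225], [0.0, 0.0, 1.0]], 'R': [[-0.1867, 0.9824, 0.0092], [0.5421, 0.1108, -0.833], [-0.8193, -0.1505, -0.5532]], 't': [0.1962, -0.2028, 1.6299]}
side {'K': [[466.125, 0.0, 315.9488], [0.0, 466.125, 199.249], [0.0, 0.0, 1.0]], 'R': [[0.8167, -0.577, -0.0075], [-0.3658, -0.5075, -0.7802], [0.4464, 0.6399, -0.6255]], 't': [-0.5142, 0.1954, 1.0209]}
{'K': [[309.7069, 0.0, 320.8527], [0.0, 309.7069, 196.7489], [0.0, 0.0, 1.0]], 'hand_eye': [[0.0, -0.9692, -0.2464, 0.0665], [1.0, 0.0001, -0.0004, -0.0], [0.0004, -0.2464, 0.9692, -0.1615], [0.0, 0.0, 0.0, 1.0]]}
```

View pics/scene0.png

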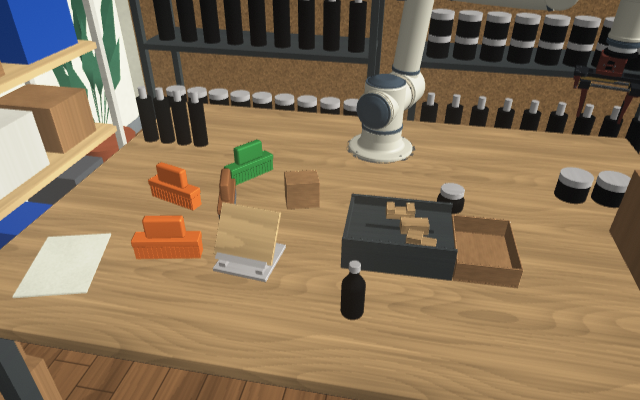

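View pics/side0.png

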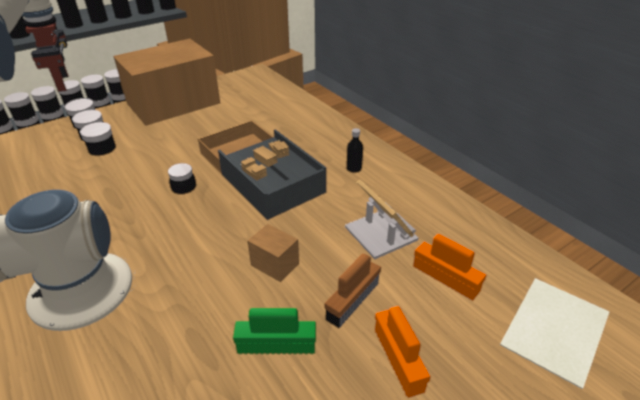

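The scene view shows the dark base at about (400,235), the bin at (487,250), the easel with panel at (248,240), the carton at (301,188), the jar at (452,197) and the flask at (353,292). There are four brush candidates:
- Green brush at scene (249,162).
- Orange brushes at scene (175,186) and (167,238).
- Brown brush with dark bristles at scene (227,190) / side (355,288). This one fits, because it is wooden and neither green nor orange.

I'll confirm it in an enlarged crop.

```bash
cat > h.py <<'E'
import numpy as np, cv2
from workcell import ctrl
P={n:ctrl.camera_params(n) for n in ("scene","side")}
def plane(n,uv,z):
    p=P[n]; uv=np.atleast_2d(np.array(uv,float)); R,t=p["R"],p["t"]
    d=np.c_[uv,np.ones(len(uv))]@np.linalg.inv(p["K"]).T@R; c=-R.T@t
    return c+d*((z-c[2])/d[:,2])[:,None]
def proj(n,X):
    p=P[n]; q=(np.atleast_2d(X)@p["R"].T+p["t"])@p["K"].T; return q[:,:2]/q[:,2:]
def tri(a,b):  # scene px, side px
    A=[];B=[]
    for n,uv in (("scene",a),("side",b)):
        p=P[n]; R,t=p["R"],p["t"]; d=R.T@np.linalg.inv(p["K"])@np.r_[uv,1]; d/=np.linalg.norm(d); c=-R.T@t
        M=np.eye(3)-np.outer(d,d); A.append(M);B.append(M@c)
    return np.linalg.lstsq(np.vstack(A),np.hstack(B),rcond=None)[0]
E
python3 - <<'E'
import cv2,numpy as np
a=cv2.imread("pics/scene0.png");b=cv2.imread("pics/side0.png")
def crop(i,x,y,w,h,W,H): return cv2.resize(i[y:y+h,x:x+w],(W,H),interpolation=cv2.INTER_CUBIC)
# brush+easel
cv2.imwrite("pics/c1.png",np.hstack([crop(a,190,150,100,150,400,600),crop(b,320,170,100,150,400,600)]))
cv2.imwrite("pics/c2.png",np.vstack([crop(a,335,180,200,75*4//3+10,800,300*110//110)[:300],crop(b,190,115,150,106,800,300)]))
E
```

```text
(no output)
```

View pics/c1.png

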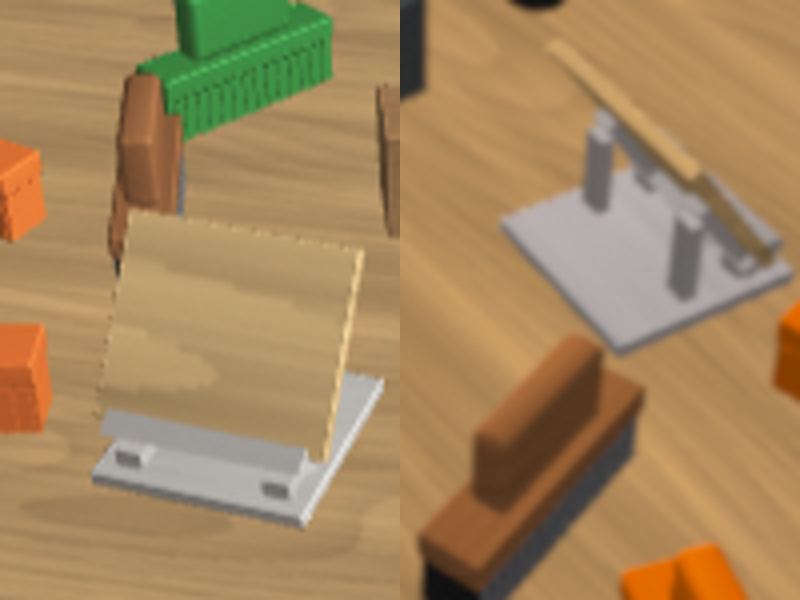

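View pics/c2.png

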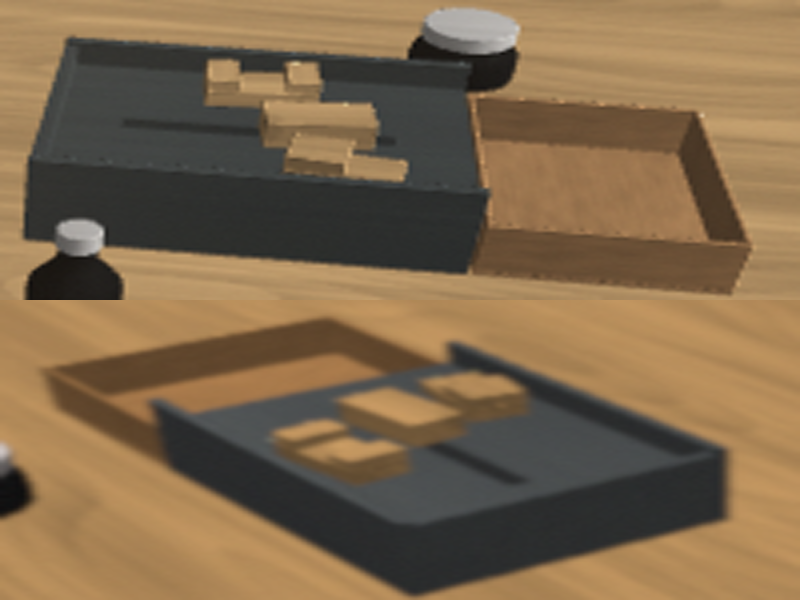

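The crops confirm the brown brush. Its back corners are at side (381,267), (325,304) and (339,316). The base's lip corners, the panel corners and all three offcuts are also clearly visible, so I'll compute positions now.

```bash
python3 - <<'E'
from h import *
np.set_printoptions(precision=4,suppress=True)
c1s=lambda x,y:(190+x/4,150+y/4); c1d=lambda x,y:(320+(x-400)/4,170+y/4)
c2s=lambda x,y:(335+x/4,180+y*.36667); c2d=lambda x,y:(190+x/5.3333,115+(y-300)/2.8302)
S=[c2s(67,38),c2s(30,158),c2s(488,190),c2s(470,64)]; D=[c2d(410,523),c2d(727,452),c2d(452,343),c2d(152,402)]
print("base lip corners (closed-x? ...)\n",plane("scene",S,.08),"\n",plane("side",D,.08))
for a,b in zip(S,D): print("tri",tri(a,b))
print("bin rim",plane("scene",[c2s(697,112),c2s(748,246)],.052),plane("side",[c2d(45,372),c2d(330,320)],.052))
print("brush back side",plane("side",[c1d(645,390),c1d(420,535),c1d(475,585)],.054))
print("grip top side",plane("side",[c1d(605,347),c1d(565,337),c1d(478,432),c1d(515,440)],.106))
print("grip top scene",plane("scene",[c1s(130,75),c1s(158,75),c1s(125,150),c1s(165,150)],.106))
print("easel plate scene",plane("scene",[c1s(93,478),c1s(303,523),c1s(383,378)],.010))
print("easel plate side",plane("side",[c1d(500,222),c1d(620,350),c1d(793,272)],.010))
zt=.03+.12*np.cos(.6)
print("panel top scene",plane("scene",[c1s(130,212),c1s(363,252)],zt))
print("panel bot scene",plane("scene",[c1s(98,415),c1s(327,460)],.03))
print("panel top side",plane("side",[c1d(548,45),c1d(692,182)],zt),"bot",plane("side",[c1d(770,262)],.03))
print("tri top", tri(c1s(363,252),c1d(550,42)),tri(c1s(130,212),c1d(700,178)), "foot", tri(c1s(98,415),c1d(775,258)))
def box(n,l): return plane("scene" if n=='s' else "side",l[0],l[1])
print("offcut block top .086 scene",plane("scene",[c2s(262,105),c2s(372,102),c2s(378,122),c2s(268,130)],.086))
print("block side",plane("side",[c2d(340,405),c2d(395,387),c2d(465,413),c2d(408,432)],.086))
print("step hi",plane("scene",[c2s(300,134),c2s(352,140),c2s(342,163),c2s(286,157)],.088),"low end", plane("scene",[c2s(408,160),c2s(405,180)],.067))
print("notch",plane("scene",[c2s(207,62),c2s(320,64),c2s(320,82),c2s(207,82)],.088))
print("jar",plane("scene",[c2s(463,32)],.06), "flask",plane("scene",[(355,267)],.13))
print("carton top",plane("scene",[(285,175),(318,173),(319,187),(286,189)],.08))
print("green px",plane("scene",[(249,162)],.05))
E
```

```text
base lip corners (closed-x? ...)
 [[ 0.4469 -0.0371  0.08  ]
 [ 0.6336 -0.0324  0.08  ]
 [ 0.6257  0.2163  0.08  ]
 [ 0.4408  0.2133  0.08  ]] 
 [[ 0.4547 -0.0392  0.08  ]
 [ 0.637  -0.0381  0.08  ]
 [ 0.6306  0.2129  0.08  ]
 [ 0.4438  0.2075  0.08  ]]
tri [ 0.4533 -0.0382  0.082 ]
tri [ 0.6368 -0.0344  0.08  ]
tri [0.6299 0.2144 0.0812]
tri [0.444  0.2116 0.0798]
bin rim [[0.4488 0.3532 0.052 ]
 [0.6331 0.3559 0.052 ]] [[0.437  0.3382 0.052 ]
 [0.6216 0.3414 0.052 ]]
brush back side [[ 0.5377 -0.3711  0.054 ]
 [ 0.384  -0.3793  0.054 ]
 [ 0.3877 -0.4188  0.054 ]]
grip top side [[ 0.5053 -0.3712  0.106 ]
 [ 0.4934 -0.354   0.106 ]
 [ 0.4186 -0.3789  0.106 ]
 [ 0.4299 -0.3932  0.106 ]]
grip top scene [[ 0.4328 -0.3847  0.106 ]
 [ 0.4291 -0.3666  0.106 ]
 [ 0.5237 -0.3541  0.106 ]
 [ 0.5187 -0.3299  0.106 ]]
easel plate scene [[ 0.7158 -0.3116  0.01  ]
 [ 0.7283 -0.1855  0.01  ]
 [ 0.5953 -0.1743  0.01  ]]
easel plate side [[ 0.5887 -0.1834  0.01  ]
 [ 0.5769 -0.3105  0.01  ]
 [ 0.7042 -0.3218  0.01  ]]
panel top scene [[ 0.6225 -0.3114  0.129 ]
 [ 0.635  -0.1716  0.129 ]]
panel bot s
[... 267 characters left out ...]
op .086 scene [[0.5406 0.0902 0.086 ]
 [0.5232 0.1533 0.086 ]
 [0.5525 0.1569 0.086 ]
 [0.5766 0.0954 0.086 ]]
block side [[0.5169 0.1364 0.086 ]
 [0.5565 0.1481 0.086 ]
 [0.5619 0.0864 0.086 ]
 [0.5216 0.0753 0.086 ]]
step hi [[0.5814 0.1134 0.088 ]
 [0.584  0.1424 0.088 ]
 [0.6166 0.1374 0.088 ]
 [0.6147 0.107  0.088 ]] low end [[0.5768 0.1762 0.067 ]
 [0.6044 0.1743 0.067 ]]
notch [[0.4826 0.0536 0.088 ]
 [0.472  0.1216 0.088 ]
 [0.5012 0.1224 0.088 ]
 [0.5147 0.056  0.088 ]]
jar [[0.3515 0.2151 0.06  ]] flask [[0.7837 0.0128 0.13  ]]
carton top [[ 0.3878 -0.2269  0.08  ]
 [ 0.359  -0.1417  0.08  ]
 [ 0.4305 -0.1251  0.08  ]
 [ 0.4573 -0.2065  0.08  ]]
green px [[ 0.2843 -0.3639  0.05  ]]
```

```bash
cat >> h.py <<'E'
def rows(targets, start=None):
    """targets: (x,y,z,yaw) world; prints the row of each (relative to the one before)"""
    if start is None:
        o=ctrl.get_obs(); start=(*o["tcp_pos"],o["tcp_rot"][2])
    x,y,z,w=start
    for X,Y,Z,W in targets:
        c,s=np.cos(w),np.sin(w); dx,dy=X-x,Y-y
        tw=(w-W+np.pi)%(2*np.pi)-np.pi
        r=np.array([c*dx+s*dy, s*dx-c*dy, z-Z])/.8
        n=max(np.linalg.norm(r)*.8/.0417, abs(tw)/np.radians(7.16))
        print(np.round(r,4).tolist(), round(tw/(np.pi/2),4), "rows>=%.1f"%n)
        x,y,z,w=X,Y,Z,W
E
python3 - <<'E'
from h import *
rows([(.35,.4,.25,2.0),(.46,.15,.25,1.0),(.47,-.2,.25,.31),(.4615,-.3745,.22,.31)],(.162,.578,.223,2.869))
E
```

```text
[-0.2862, -0.151, -0.0337] 0.5532 rows>=7.0
[-0.3414, -0.005, 0.0] 0.6366 rows>=8.0
[-0.3614, 0.2469, 0.0] 0.4393 rows>=8.4
[-0.0767, 0.2045, 0.0375] 0.0 rows>=4.3
```

```bash

python3 -m crank '[[-0.286,-0.151,-0.034,0.553],[-0.286,-0.151,-0.034,0.553],[-0.286,-0.151,-0.034,0.553],[-0.286,-0.151,-0.034,0.553],[-0.286,-0.151,-0.034,0.553],[-0.286,-0.151,-0.034,0.553],[-0.286,-0.151,-0.034,0.553],[-0.286,-0.151,-0.034,0.553]]' -1
python3 -m crank '[[-0.341,-0.005,0,0.637],[-0.341,-0.005,0,0.637],[-0.341,-0.005,0,0.637],[-0.341,-0.005,0,0.637],[-0.341,-0.005,0,0.637],[-0.341,-0.005,0,0.637],[-0.341,-0.005,0,0.637],[-0.341,-0.005,0,0.637],[-0.341,-0.005,0,0.637]]'
python3 -m crank '[[-0.361,0.247,0,0.439],[-0.361,0.247,0,0.439],[-0.361,0.247,0,0.439],[-0.361,0.247,0,0.439],[-0.361,0.247,0,0.439],[-0.361,0.247,0,0.439],[-0.361,0.247,0,0.439],[-0.361,0.247,0,0.439],[-0.361,0.247,0,0.439],[-0.361,0.247,0,0.439]]'
python3 -m crank '[[-0.077,0.205,0.0375,0],[-0.077,0.205,0.0375,0],[-0.077,0.205,0.0375,0],[-0.077,0.205,0.0375,0],[-0.077,0.205,0.0375,0],[-0.077,0.205,0.0375,0],[-0.077,0.205,0.0375,0]]'
python3 - <<'E'
from h import *
o=ctrl.get_obs(); print(o["tcp_pos"],o["tcp_rot"]); im=ctrl.read_camera("wrist"); cv2.imwrite("pics/w1.png",im[:,:,::-1])
E
```

```text
time_s: 0.82
tcp_pos: [0.3516, 0.3978, 0.2501]
tcp_rot: [3.141, 0.0, 1.991]
force: [-0.0, 1.1, -0.1]
finger_gap: 0.0881
gripper_force: 0.0
time_s: 1.57
tcp_pos: [0.4594, 0.15, 0.2493]
tcp_rot: [-3.141, 0.0, 0.997]
force: [0.4, 1.3, -0.6]
finger_gap: 0.0878
gripper_force: 0.0
time_s: 2.4
tcp_pos: [0.4696, -0.2014, 0.2486]
tcp_rot: [-3.141, 0.002, 0.314]
force: [-0.7, -0.3, -0.2]
finger_gap: 0.0877
gripper_force: 0.0
time_s: 2.98
tcp_pos: [0.4618, -0.3727, 0.2195]
tcp_rot: [-3.14, -0.0, 0.314]
force: [0.3, 0.4, -0.2]
finger_gap: 0.0876
gripper_force: 0.0
[ 0.461814   -0.37274235  0.21946237] [-3.13977379e+00 -2.78025816e-04  3.14091847e-01]
```

View pics/w1.png

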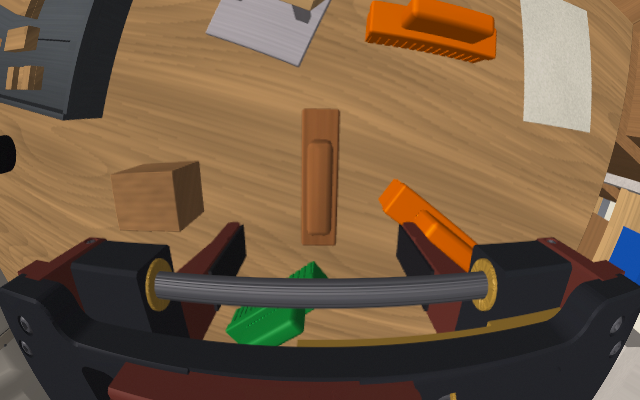

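The wrist view shows the brush aligned with the tool. Its back runs from (302,109) to (339,245), centred on column 321 between the fingers.

```bash
cat >> h.py <<'E'
WP=ctrl.camera_params("wrist")
from scipy.spatial.transform import Rotation as Ro
def wray(uv,pos,rot):
    uv=np.atleast_2d(np.array(uv,float)); K=WP["K"]; d=(uv-[K[0,2],K[1,2]])/K[0,0]
    th=np.linalg.norm(d,axis=1); k=np.sin(th)/np.maximum(th,1e-9)
    v=np.c_[d*k[:,None],np.cos(th)]; H=WP["hand_eye"]; T=Ro.from_euler("xyz",rot).as_matrix()
    return np.array(pos)+T@H[:3,3], v@H[:3,:3].T@T.T
def wplane(uv,z,pos,rot):
    c,d=wray(uv,pos,rot); return c+d*((z-c[2])/d[:,2])[:,None]
E
python3 - <<'E'
from h import *
np.set_printoptions(precision=4,suppress=True)
pos=[.4618,-.3727,.2195]; rot=[-3.1398,-.0003,.3141]
b=wplane([(302,109),(339,109),(336,245),(303,245)],.054,pos,rot); print(b,b.mean(0), np.linalg.norm(b[0]-b[3]))
m=b.mean(0); rows([(m[0],m[1],.062,.314)])
E
```

```text
[[ 0.5304 -0.3298  0.054 ]
 [ 0.5423 -0.3665  0.054 ]
 [ 0.3977 -0.4118  0.054 ]
 [ 0.386  -0.3759  0.054 ]] [ 0.4641 -0.371   0.054 ] 0.15164174422190613
[0.0031, -0.0008, 0.1977] 0.0002 rows>=3.8
```

```bash

python3 -m crank '[[0.003,-0.001,0.05,0],[0.003,-0.001,0.1,0],[0.003,-0.001,0.14,0],[0.003,-0.001,0.17,0],[0.003,-0.001,0.185,0],[0.003,-0.001,0.197,0],[0.003,-0.001,0.197,0],[0.003,-0.001,0.197,0],[0.003,-0.001,0.197,0]]'
python3 -m crank '[[0,0,0,0],[0,0,0,0],[0,0,0,0],[0,0,0,0],[0,0,0,0],[0,0,0,0],[0,0,0,0],[0,0,0,0]]' 1 40
python3 -m crank '[[0,0,0,0],[0,0,0,0],[0,0,0,0]]'
python3 -m crank '[[0,0,-0.02,0],[0,0,-0.05,0],[0,0,-0.1,0],[0,0,-0.15,0],[0,0,-0.19,0],[0,0,-0.19,0],[0,0,-0.19,0]]'
python3 - <<'E'
from h import *
c=np.array([.541,.088]); y=np.array([-.027,1]); 
o=ctrl.get_obs(); p=o["tcp_pos"]
st=c-.085*y; print(st)
rows([(.50,-.19,.215,.2),(*st,.215,.027)])
E
```

```text
time_s: 3.78
tcp_pos: [0.464, -0.3736, 0.0648]
tcp_rot: [3.138, -0.002, 0.311]
force: [-0.4, -0.5, 0.8]
finger_gap: 0.0877
gripper_force: 0.0
time_s: 4.45
tcp_pos: [0.4628, -0.3731, 0.0621]
tcp_rot: [-3.141, 0.0, 0.31]
force: [0.3, -0.8, -0.3]
finger_gap: 0.0377
gripper_force: 0.0
time_s: 4.7
tcp_pos: [0.4628, -0.373, 0.0622]
tcp_rot: [-3.141, 0.0, 0.31]
force: [-0.2, 0.3, 0.4]
finger_gap: 0.0237
gripper_force: 40.0
time_s: 5.28
tcp_pos: [0.4636, -0.3738, 0.2167]
tcp_rot: [3.137, -0.002, 0.31]
force: [1.5, 0.7, -2.9]
finger_gap: 0.0239
gripper_force: 40.0
[0.543295 0.003   ]
[0.1135, -0.2049, 0.0021] 0.07 rows>=4.5
[0.101, -0.2257, 0.0] 0.1101 rows>=4.7
```

```bash

python3 -m crank '[[0.113,-0.205,0.002,0.07],[0.113,-0.205,0.002,0.07],[0.113,-0.205,0.002,0.07],[0.113,-0.205,0.002,0.07],[0.113,-0.205,0.002,0.07],[0.113,-0.205,0.002,0.07]]'
python3 -m crank '[[0.101,-0.226,0,0.11],[0.101,-0.226,0,0.11],[0.101,-0.226,0,0.11],[0.101,-0.226,0,0.11],[0.101,-0.226,0,0.11],[0.101,-0.226,0,0.11],[0.101,-0.226,0,0.11],[0.101,-0.226,0,0.11]]'
python3 - <<'E'
from h import *
o=ctrl.get_obs(); print(o["tcp_pos"],o["tcp_rot"]); 
w=ctrl.read_camera("wrist")[:,:,::-1]; s=ctrl.read_camera("side")[:,:,::-1]; c=ctrl.read_camera("scene")[:,:,::-1]
cv2.imwrite("pics/w2.png",w);cv2.imwrite("pics/s2.png",s);cv2.imwrite("pics/c2x.png",c)
out=np.zeros((600,800,3),np.uint8); out[:400,:640]=w; out[400:]=np.hstack([cv2.resize(s[80:230,150:350+100],(400,200)),cv2.resize(c[150:290,320:540],(400,200))]); cv2.imwrite("pics/m2.png",out)
E
```

```text
time_s: 5.78
tcp_pos: [0.4989, -0.1849, 0.2098]
tcp_rot: [-3.138, 0.003, 0.205]
force: [0.2, 0.9, -2.2]
finger_gap: 0.0239
gripper_force: 40.0
time_s: 6.45
tcp_pos: [0.5417, 0.003, 0.2107]
tcp_rot: [3.141, 0.003, 0.027]
force: [-0.1, -0.7, -1.9]
finger_gap: 0.0239
gripper_force: 40.0
[0.54174111 0.00296832 0.21070708] [3.14093199e+00 3.09474926e-03 2.70209417e-02]
```

View pics/m2.png

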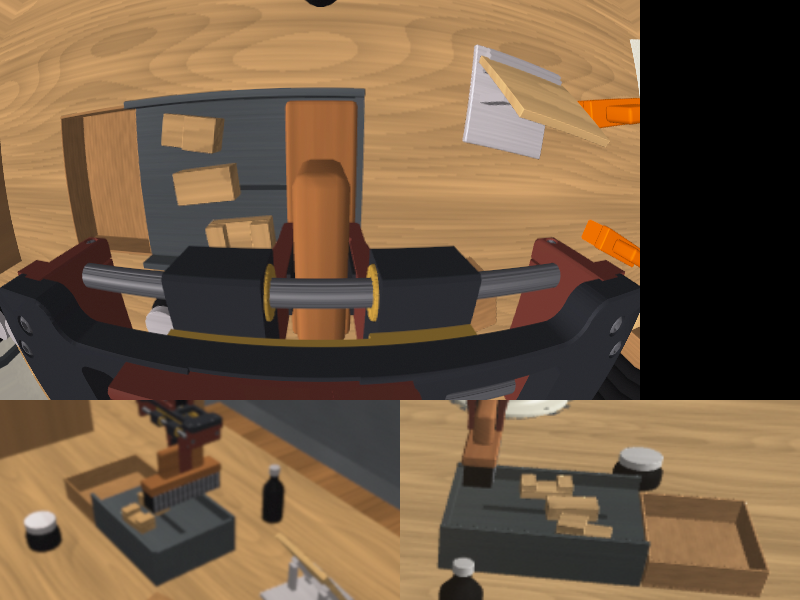

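The wrist view shows the brush held level over the closed end. The base's +x lip runs from (124,101) to (365,90), and the offcuts sit clear of the brush on the left. Next I'll check the base pose from these.

```bash
python3 - <<'E'
from h import *
np.set_printoptions(precision=4,suppress=True)
pos=[.5417,.003,.2107]; rot=[3.1409,.0031,.0270]
print(wplane([(365,89),(365,97),(124,101),(128,108)],.08,pos,rot))
print("slot centreline",wplane([(286,187),(241,187)],.06,pos,rot))
print("offcuts", wplane([(163,114),(161,146),(215,153),(223,120)],.088,pos,rot), wplane([(173,173),(180,205),(240,198),(233,165)],.086,pos,rot))
print("open edge",wplane([(137,108),(150,255)],.06,pos,rot))
E
```

```text
[[ 0.6393 -0.036   0.08  ]
 [ 0.6317 -0.0362  0.08  ]
 [ 0.6346  0.2163  0.08  ]
 [ 0.6265  0.2107  0.08  ]]
slot centreline [[0.5385 0.0387 0.06  ]
 [0.5374 0.0868 0.06  ]]
offcuts [[0.6168 0.161  0.088 ]
 [0.5847 0.1644 0.088 ]
 [0.5768 0.1048 0.088 ]
 [0.6082 0.0962 0.088 ]] [[0.5567 0.153  0.086 ]
 [0.5231 0.1477 0.086 ]
 [0.5324 0.0814 0.086 ]
 [0.565  0.0874 0.086 ]]
open edge [[0.6266 0.2117 0.06  ]
 [0.4485 0.2129 0.06  ]]
```

```bash

python3 -m crank '[[0.001,0,0.03,0],[0.001,0,0.06,0],[0.001,0,0.085,0],[0.001,0,0.1,0],[0.001,0,0.107,0],[0.001,0,0.107,0],[0.001,0,0.107,0]]'
python3 -m crank '[[0,-0.01,0,0],[0,-0.02,0,0],[0,-0.03,0,0],[0,-0.04,0,0],[0,-0.05,0,0],[0,-0.06,0,0],[0,-0.07,0,0],[0,-0.08,0,0],[0,-0.09,0,0],[0,-0.1,0,0]]'
python3 -m crank '[[0,-0.01,0,0],[0,-0.02,0,0],[0,-0.03,0,0],[0,-0.04,0,0],[0,-0.05,0,0],[0,-0.06,0,0],[0,-0.07,0,0],[0,-0.08,0,0],[0,-0.09,0,0],[0,-0.1,0,0]]'
python3 - <<'E'
from h import *
o=ctrl.get_obs(); print(o["tcp_pos"],o["tcp_rot"]); 
E
```

```text
time_s: 7.18
tcp_pos: [0.5433, 0.0034, 0.128]
tcp_rot: [3.141, -0.001, 0.026]
force: [0.3, 0.4, -1.6]
finger_gap: 0.0237
gripper_force: 40.0
time_s: 8.02
tcp_pos: [0.5408, 0.0847, 0.127]
tcp_rot: [3.141, 0.0, 0.027]
force: [-0.0, -1.2, -1.8]
finger_gap: 0.0235
gripper_force: 40.0
time_s: 8.85
tcp_pos: [0.5386, 0.1646, 0.127]
tcp_rot: [3.142, 0.0, 0.027]
force: [0.1, -0.5, -2.0]
finger_gap: 0.0241
gripper_force: 40.0
[0.53860135 0.16462931 0.12702262] [3.14155595e+00 1.74090833e-05 2.72208446e-02]
```

```bash

python3 -m crank '[[0,-0.01,0,0],[0,-0.02,0,0],[0,-0.03,0,0],[0,-0.04,0,0],[0,-0.05,0,0],[0,-0.06,0,0],[0,-0.07,0,0],[0,-0.08,0,0],[0,-0.09,0,0],[0,-0.095,0,0]]'
python3 - <<'E'
from h import *
o=ctrl.get_obs(); print(o["tcp_pos"],o["tcp_rot"]); 
w=ctrl.read_camera("wrist")[:,:,::-1]; s=ctrl.read_camera("side")[:,:,::-1]; c=ctrl.read_camera("scene")[:,:,::-1]
cv2.imwrite("pics/w3.png",w)
out=np.zeros((600,800,3),np.uint8); out[:400,:640]=w; out[400:]=np.hstack([cv2.resize(s[80:230,150:450],(400,200)),cv2.resize(c[150:290,320:540],(400,200))]); cv2.imwrite("pics/m3.png",out)
E
```

```text
time_s: 9.68
tcp_pos: [0.5364, 0.241, 0.127]
tcp_rot: [-3.141, 0.0, 0.028]
force: [-0.1, -0.6, -1.6]
finger_gap: 0.0239
gripper_force: 40.0
[0.53643945 0.24102742 0.12698335] [-3.14126296e+00  9.97920257e-05  2.78991176e-02]
```

View pics/m3.png

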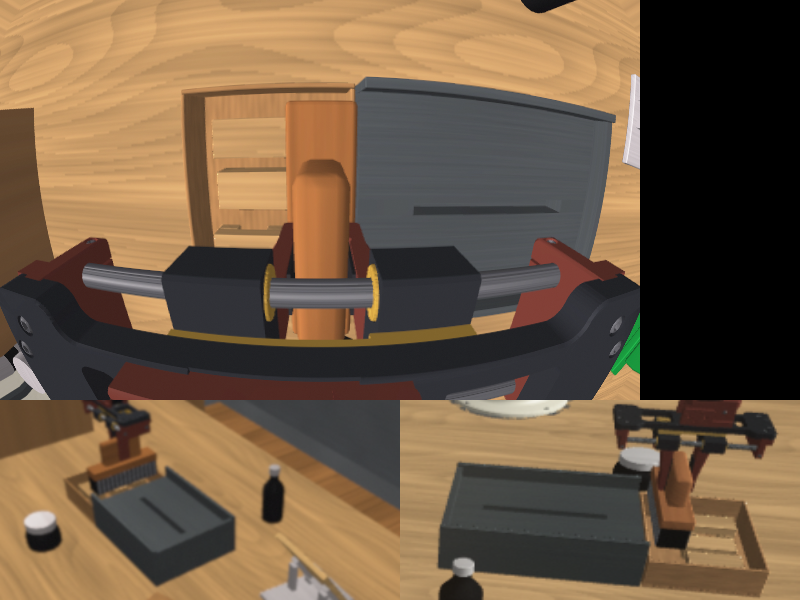

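All three offcuts lie in the bin, at wrist (250,140), (250,190) and (250,235), and the base top is clear. The slot is visible at wrist (413–559, 206–215). I'll take the brush back to its spot, which I know is clear.

```bash
python3 - <<'E'
from h import *
rows([(.5364,.241,.215,.027),(.53,0,.215,.1),(.463,-.373,.215,.31),(.463,-.373,.0632,.31)])
im=cv2.imread("pics/w3.png"); g=im.max(2)
m=(g[195:225,395:575]<42).astype(np.uint8); n,l,st,c=cv2.connectedComponentsWithStats(m); k=1+st[1:,4].argmax(); print(st[k]); 
pts=np.argwhere(l==k)[:,::-1]+[395,195]
o=[.53644,.24103,.12698]; r=[-3.14126,.0001,.0279]
np.set_printoptions(precision=4,suppress=True)
h=cv2.convexHull(pts.astype(np.int32)); q=cv2.approxPolyDP(h,4,True)[:,0]; print(q, wplane(q,.06,o,r))
E
```

```text
[-0.0001, -0.0012, -0.1101] 0.0005 rows>=2.1
[-0.0161, 0.3009, 0.0] -0.0465 rows>=5.8
[-0.1299, 0.4556, 0.0] -0.1337 rows>=9.1
[0.0, 0.0, 0.1897] 0.0 rows>=3.6Traceback (most recent call last):
  File "<stdin>", line 4, in <module>
ValueError: attempt to get argmax of an empty sequence
```

```bash

python3 -m crank '[[0,0,-0.04,0],[0,0,-0.08,0],[0,0,-0.11,0],[0,0,-0.11,0],[0,0,-0.11,0]]'
python3 -m crank '[[-0.016,0.301,0,-0.047],[-0.016,0.301,0,-0.047],[-0.016,0.301,0,-0.047],[-0.016,0.301,0,-0.047],[-0.016,0.301,0,-0.047],[-0.016,0.301,0,-0.047],[-0.016,0.301,0,-0.047],[-0.016,0.301,0,-0.047]]'
python3 -m crank '[[-0.13,0.456,0,-0.134],[-0.13,0.456,0,-0.134],[-0.13,0.456,0,-0.134],[-0.13,0.456,0,-0.134],[-0.13,0.456,0,-0.134],[-0.13,0.456,0,-0.134],[-0.13,0.456,0,-0.134],[-0.13,0.456,0,-0.134],[-0.13,0.456,0,-0.134],[-0.13,0.456,0,-0.134]]'
python3 -m crank '[[0,0,0.05,0],[0,0,0.1,0],[0,0,0.14,0],[0,0,0.165,0],[0,0,0.175,0],[0,0,0.18,0],[0,0,0.18,0],[0,0,0.18,0]]'
python3 - <<'E'
from h import *
rows([(.463,-.373,.0635,.31)])
im=cv2.imread("pics/w3.png"); g=im.max(2)
for x in (420,450,480,510,540): print(x,g[200:222,x])
print(g[211,400:425],g[210,545:570])
E
```

```text
time_s: 10.25
tcp_pos: [0.5374, 0.2397, 0.2169]
tcp_rot: [-3.14, -0.004, 0.027]
force: [-0.2, 0.4, -2.1]
finger_gap: 0.0239
gripper_force: 40.0
time_s: 10.92
tcp_pos: [0.5295, -0.0031, 0.2126]
tcp_rot: [-3.141, 0.003, 0.097]
force: [-0.2, -0.1, -1.4]
finger_gap: 0.0239
gripper_force: 40.0
time_s: 11.75
tcp_pos: [0.4621, -0.3787, 0.2121]
tcp_rot: [-3.14, 0.003, 0.308]
force: [0.2, -0.3, -2.6]
finger_gap: 0.0238
gripper_force: 40.0
time_s: 12.42
tcp_pos: [0.4647, -0.3747, 0.0727]
tcp_rot: [3.14, -0.001, 0.312]
force: [-0.3, -0.1, -1.2]
finger_gap: 0.0237
gripper_force: 40.0
[-0.0013, -0.0027, 0.0116] 0.0014 rows>=0.2
420 [87 88 87 89 88 85 76 57 56 57 57 57 58 56 61 80 86 88 87 87 87 87]
450 [87 87 88 90 89 87 71 56 57 57 57 56 57 56 70 80 85 86 86 86 86 86]
480 [87 88 88 90 90 89 69 58 55 55 56 56 56 58 71 84 85 85 85 86 85 85]
510 [88 88 89 91 92 85 63 58 56 57 57 57 55 62 81 86 86 85 85 86 87 88]
540 [90 87 90 91 92 82 65 60 57 59 59 58 62 80 89 87 87 88 88 89 90 89]
[87 88 87 88 87 87 88 87 89 88 88 89 86 74 57 58 57 56 57 56 57 58 57 57
 57] [58 59 58 59 58 58 58 57 59 61 80 90 93 95 91 87 85 86 85 86 85 85 86 86
 87]
```

```bash

python3 -m crank '[[0,0,0.005,0],[0,0,0.01,0],[0,0,0.0115,0],[0,0,0.0115,0],[0,0,0.0115,0],[0,0,0.0115,0]]'
python3 -m crank '[[0,0,0,0],[0,0,0,0],[0,0,0,0],[0,0,0,0],[0,0,0,0],[0,0,0,0],[0,0,0,0],[0,0,0,0]]' -1
python3 -m crank '[[0,0,-0.05,0],[0,0,-0.1,0],[0,0,-0.15,0],[0,0,-0.2,0],[0,0,-0.22,0],[0,0,-0.22,0],[0,0,-0.22,0]]'
python3 - <<'E'
from h import *
np.set_printoptions(precision=4,suppress=True)
im=cv2.imread("pics/w3.png"); g=im.max(2)
m=(g[200:222,405:565]<70).astype(np.uint8); n,l,st,_=cv2.connectedComponentsWithStats(m); k=1+st[1:,4].argmax(); print(st[k]); 
pos=[.53644,.24103,.12698]; r=[-3.14126,.0001,.0279]
C=[]
for x in range(425,545,5):
    col=g[:,x].astype(float)[200:222]; t=72; i=np.flatnonzero(col<t)
    up=200+i[0]-1+(col[i[0]-1]-t)/(col[i[0]-1]-col[i[0]]); lo=200+i[-1]+(t-col[i[-1]])/(col[i[-1]+1]-col[i[-1]])
    a=wplane([(x,up),(x,lo)],.06,pos,r); C.append((a[:,1].mean(),a[:,0].mean(),abs(a[0,0]-a[1,0])))
C=np.array(C); f=np.polyfit(C[:,0],C[:,1],1); print("slot x = %.4f + %.4f*y"%(f[1],f[0]), "width",C[:,2].mean(), C[:,2].std(), "resid",(C[:,1]-np.polyval(f,C[:,0])).std())
e=wplane([(413.2,211),(554.5,210)],.06,pos,r); print("ends",e, e[0,1]-e[1,1])
o=ctrl.get_obs(); print(o["tcp_pos"],o["tcp_rot"])
for n in ("scene","side","wrist"): cv2.imwrite(f"pics/{n}4.png",ctrl.read_camera(n)[:,:,::-1])
E
```

```text
time_s: 12.92
tcp_pos: [0.4638, -0.3748, 0.0622]
tcp_rot: [3.141, -0.0, 0.311]
force: [0.0, -0.3, -0.4]
finger_gap: 0.0242
gripper_force: 40.0
time_s: 13.58
tcp_pos: [0.4637, -0.3746, 0.0618]
tcp_rot: [-3.142, 0.0, 0.312]
force: [0.6, 0.4, 0.2]
finger_gap: 0.0738
gripper_force: 0.0
time_s: 14.17
tcp_pos: [0.464, -0.375, 0.239]
tcp_rot: [3.139, -0.001, 0.312]
force: [0.0, -0.1, -1.0]
finger_gap: 0.0878
gripper_force: 0.0
[   8    6  145    9 1073]
slot x = 0.5402 + -0.0220*y width 0.007089857414103169 0.0001580725629275013 resid 7.469950302208908e-05
ends [[0.536  0.1672 0.06  ]
 [0.5388 0.0158 0.06  ]] 0.15138195644420077
[ 0.464 -0.375  0.239] [ 3.1393 -0.0013  0.3116]
```

```bash
python3 - <<'E'
from h import *
rows([(.63,-.245,.26,1.48)])
a=cv2.imread("pics/side0.png").astype(int); b=cv2.imread("pics/side4.png").astype(int)
d=abs(a-b).max(2)[250:330,320:390]; print("brush diff px",(d>40).sum(), "of", d.size)
E
python3 -m crank '[[0.257,0.124,-0.026,-0.744],[0.257,0.124,-0.026,-0.744],[0.257,0.124,-0.026,-0.744],[0.257,0.124,-0.026,-0.744],[0.257,0.124,-0.026,-0.744],[0.257,0.124,-0.026,-0.744],[0.257,0.124,-0.026,-0.744],[0.257,0.124,-0.026,-0.744],[0.257,0.124,-0.026,-0.744],[0.257,0.124,-0.026,-0.744]]'
```

```text
[0.248, -0.0898, -0.0311] -0.7438 rows>=9.4
brush diff px 460 of 5600
time_s: 15.15
tcp_pos: [0.6901, -0.406, 0.2545]
tcp_rot: [-3.137, -0.003, 1.487]
force: [0.1, -0.5, -0.3]
finger_gap: 0.0882
gripper_force: 0.0
```

I typed that row before the script printed the numbers, and the sideways sign was wrong. The tool ended at (0.690, -0.406, 0.2545), above everything in the scene, so nothing was touched. I'll correct it with computed rows.

```bash
python3 - <<'E'
from h import *
rows([(.63,-.245,.26,1.48)])
E
```

```text
[0.1942, -0.0918, -0.0069] 0.0043 rows>=4.1
```

```bash

python3 -m crank '[[0.194,-0.092,-0.007,0.004],[0.194,-0.092,-0.007,0.004],[0.194,-0.092,-0.007,0.004],[0.194,-0.092,-0.007,0.004],[0.194,-0.092,-0.007,0.004],[0.194,-0.092,-0.007,0.004],[0.194,-0.092,-0.007,0.004]]'
python3 - <<'E'
from h import *
o=ctrl.get_obs(); print(o["tcp_pos"].tolist(),o["tcp_rot"].tolist()); im=ctrl.read_camera("wrist")[:,:,::-1]
cv2.imwrite("pics/w5.png",im)
s=ctrl.read_camera("side")[:,:,::-1]; cv2.imwrite("pics/side5.png",s)
out=np.zeros((600,800,3),np.uint8); out[:400,:640]=im; out[400:600,:400]=cv2.resize(s[200:350,300:600],(400,200)); cv2.imwrite("pics/m5.png",out)
E
```

```text
time_s: 15.73
tcp_pos: [0.6303, -0.2443, 0.2632]
tcp_rot: [-3.14, -0.0, 1.475]
force: [0.2, -0.8, -0.1]
finger_gap: 0.0874
gripper_force: 0.0
[0.6302724464748631, -0.2442751477576531, 0.26315269761813354] [-3.1400561532213604, -6.58491801568406e-05, 1.475143234044479]
```

View pics/m5.png

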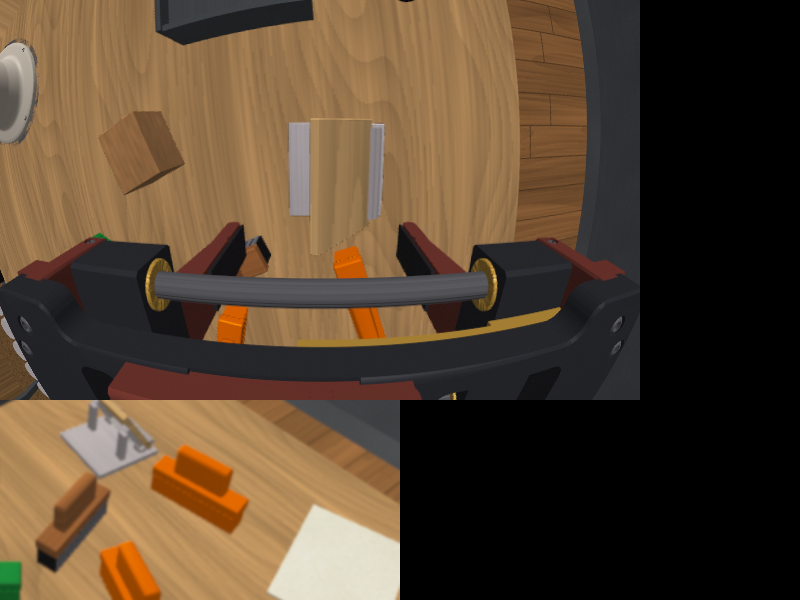

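The wrist view shows the panel's top edge along column 310 (rows 118–255) and its foot at columns 372 to 368 (rows 120–220), with the plate edge at column 289. The side view shows the brush standing upright.

```bash
python3 - <<'E'
from h import *
np.set_printoptions(precision=4,suppress=True)
o=ctrl.get_obs(); pos,rot=o["tcp_pos"],o["tcp_rot"]; 
print("top",wplane([(310,118),(310,255)],.13,pos,rot)); print("foot",wplane([(372,120),(368,220)],.035,pos,rot)); 
e=wplane([(289,123),(289,215),(384,125),(383,200)],.01,pos,rot); print("plate",e)
E
```

```text
top [[ 0.6272 -0.177   0.13  ]
 [ 0.6125 -0.3154  0.13  ]]
foot [[ 0.7009 -0.1855  0.035 ]
 [ 0.6868 -0.3162  0.035 ]]
plate [[ 0.5943 -0.1797  0.01  ]
 [ 0.5794 -0.3066  0.01  ]
 [ 0.7207 -0.1938  0.01  ]
 [ 0.7129 -0.2977  0.01  ]]
```

```bash
python3 - <<'E'
from h import *
rows([(.6398,-.2470,.095,1.471),(.6925,-.2523,.095,1.471)])
E
```

```text
[-0.0001, 0.0116, 0.2097] 0.0013 rows>=4.0
[-0.0, 0.0662, 0.0] 0.0 rows>=1.3
```

```bash

python3 -m crank '[[0,0.0115,0.05,0.001],[0,0.0115,0.09,0.001],[0,0.0115,0.13,0.001],[0,0.0115,0.16,0.001],[0,0.0115,0.18,0.001],[0,0.0115,0.195,0.001],[0,0.0115,0.205,0.001],[0,0.0115,0.21,0.001],[0,0.0115,0.21,0.001]]'
python3 -m crank '[[0,0,0,0],[0,0,0,0],[0,0,0,0],[0,0,0,0],[0,0,0,0],[0,0,0,0],[0,0,0,0],[0,0,0,0],[0,0,0,0]]' 0.045 20
python3 - <<'E'
from h import *
rows([(.6925,-.2523,.095,1.471)])
E
```

```text
time_s: 16.58
tcp_pos: [0.6397, -0.2463, 0.0956]
tcp_rot: [-3.141, -0.0, 1.472]
force: [0.8, 0.9, -0.0]
finger_gap: 0.0875
gripper_force: 0.0
time_s: 17.33
tcp_pos: [0.6395, -0.2457, 0.0962]
tcp_rot: [-3.141, -0.0, 1.472]
force: [-0.2, 0.1, -0.0]
finger_gap: 0.0423
gripper_force: 0.4
[-0.0017, 0.0667, 0.0015] 0.0009 rows>=1.3
```

```bash

python3 -m crank '[[0,0.004,0,0],[0,0.009,0,0],[0,0.014,0,0],[0,0.019,0,0],[0,0.024,0,0],[0,0.029,0,0],[0,0.034,0,0],[0,0.039,0,0],[0,0.044,0,0],[0,0.048,0,0]]'
python3 - <<'E'
from h import *
rows([(.6925,-.2523,.095,1.471)])
s=ctrl.read_camera("side")[:,:,::-1]; c=ctrl.read_camera("scene")[:,:,::-1]; w=ctrl.read_camera("wrist")[:,:,::-1]
cv2.imwrite("pics/side6.png",s); cv2.imwrite("pics/scene6.png",c); cv2.imwrite("pics/w6.png",w)
E
```

```text
time_s: 18.17
tcp_pos: [0.6777, -0.2499, 0.097]
tcp_rot: [-3.141, 0.0, 1.472]
force: [-5.8, 0.4, 4.6]
finger_gap: 0.042
gripper_force: 2.8
[-0.0012, 0.0187, 0.0024] 0.0006 rows>=0.4
```

```bash
python3 - <<'E'
import cv2,numpy as np
s=cv2.imread("pics/side6.png");c=cv2.imread("pics/scene6.png");w=cv2.imread("pics/w6.png")
r=lambda i,x,y,ww,h,W,H: cv2.resize(i[y:y+h,x:x+ww],(W,H),interpolation=cv2.INTER_CUBIC)
cv2.imwrite("pics/m6.png",np.vstack([np.hstack([r(c,190,140,120,90+15,400,350),r(s,325,150,120,105,400,350)]),r(w,160,80,320,100,800,250)]))
E
```

```text
(no output)
```

View pics/m6.png

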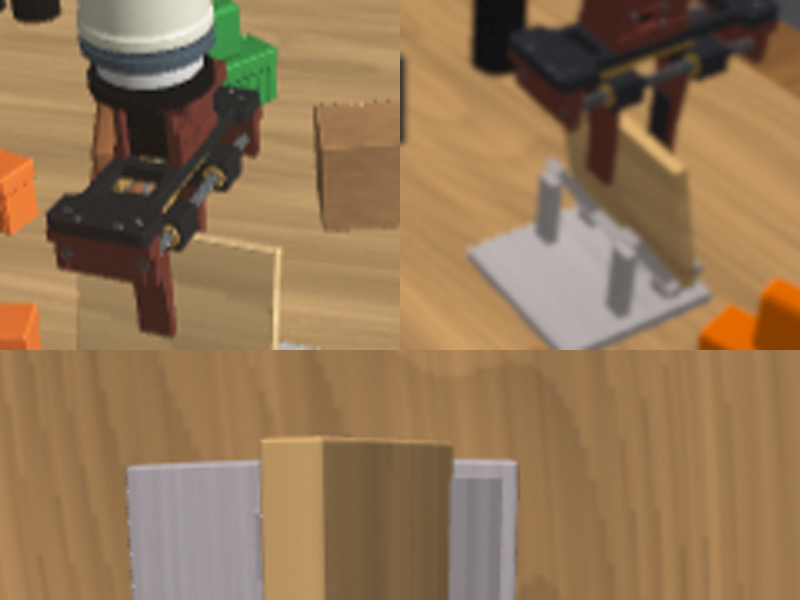

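The panel has swung up off the ribs and pivots on its foot at the ledge, between the two fingers, as planned. I'll carry on to upright and close.

```bash

python3 -m crank '[[0,0.004,0,0],[0,0.008,0,0],[0,0.012,0,0],[0,0.016,0,0],[0,0.018,0,0],[0,0.018,0,0]]'
python3 -m crank '[[0,0,0,0],[0,0,0,0],[0,0,0,0],[0,0,0,0],[0,0,0,0],[0,0,0,0],[0,0,0,0],[0,0,0,0]]' 1 20
python3 -m crank '[[0,0,0,0],[0,0,0,0]]'
```

```text
time_s: 18.82
tcp_pos: [0.6927, -0.2509, 0.0959]
tcp_rot: [3.141, -0.0, 1.473]
force: [-0.9, 0.2, 1.6]
finger_gap: 0.0417
gripper_force: 1.3
time_s: 19.48
tcp_pos: [0.6902, -0.2507, 0.0964]
tcp_rot: [-3.137, -0.0, 1.472]
force: [-8.9, 1.8, 6.0]
finger_gap: 0.0119
gripper_force: 19.9
time_s: 19.65
tcp_pos: [0.6901, -0.2507, 0.0964]
tcp_rot: [-3.137, -0.0, 1.472]
force: [-8.6, 2.5, 5.6]
finger_gap: 0.0117
gripper_force: 19.9
```

```bash

python3 -m crank '[[0,0,-0.005,0],[0,0,-0.01,0],[0,0,-0.02,0],[0,0,-0.04,0],[0,0,-0.07,0],[0,0,-0.1,0],[0,0,-0.1,0],[0,0,-0.1,0]]'
python3 -m crank '[[0,0,0,0],[0,0,0,0],[0,0,0,0]]' 1 40
python3 - <<'E'
from h import *
# slot frame: centre (.5405,.088), y dir (-.022,1) -> tool yaw = pi/2+.022
Y=np.pi/2+.022
rows([(.62,-.12,.20,1.53),(.5430,-.0,.20,Y)])
for n in ("scene","side","wrist"): cv2.imwrite(f"pics/{n}7.png",ctrl.read_camera(n)[:,:,::-1])
E
```

```text
time_s: 20.32
tcp_pos: [0.6933, -0.2511, 0.1776]
tcp_rot: [3.138, 0.001, 1.473]
force: [0.3, 0.2, -1.6]
finger_gap: 0.0098
gripper_force: 20.0
time_s: 20.57
tcp_pos: [0.6916, -0.2506, 0.1733]
tcp_rot: [-3.138, -0.001, 1.472]
force: [-0.6, 0.2, -1.3]
finger_gap: 0.0096
gripper_force: 40.0
[0.1537, -0.1051, -0.0333] -0.0366 rows>=3.6
[0.1459, -0.1023, 0.0] -0.04 rows>=3.4
```

```bash

python3 -m crank '[[0.154,-0.105,-0.033,-0.037],[0.154,-0.105,-0.033,-0.037],[0.154,-0.105,-0.033,-0.037],[0.154,-0.105,-0.033,-0.037],[0.154,-0.105,-0.033,-0.037],[0.154,-0.105,-0.033,-0.037]]'
python3 -m crank '[[0.146,-0.102,0,-0.04],[0.146,-0.102,0,-0.04],[0.146,-0.102,0,-0.04],[0.146,-0.102,0,-0.04],[0.146,-0.102,0,-0.04],[0.146,-0.102,0,-0.04],[0.146,-0.102,0,-0.04],[0.146,-0.102,0,-0.04]]'
python3 - <<'E'
from h import *
im=ctrl.read_camera("wrist")[:,:,::-1]; o=ctrl.get_obs(); print(o["tcp_pos"].tolist(),o["tcp_rot"].tolist())
cv2.imwrite("pics/w8.png",im); s=ctrl.read_camera("side")[:,:,::-1]; c=ctrl.read_camera("scene")[:,:,::-1]; cv2.imwrite("pics/side8.png",s); cv2.imwrite("pics/scene8.png",c)
out=np.zeros((600,800,3),np.uint8); out[:280]=cv2.resize(im[0:140,120:520],(800,280)); out[280:600,:400]=cv2.resize(s[60:220,160:360],(400,320)); out[280:600,400:]=cv2.resize(c[120:280,320:520],(400,320)); cv2.imwrite("pics/m8.png",out)
g=im.max(2)
np.set_printoptions(linewidth=200)
for r in (10,25,40,55,70,85,100,115): print(r,g[r,290:352].tolist())
E
```

```text
time_s: 21.22
tcp_pos: [0.6207, -0.119, 0.2039]
tcp_rot: [3.139, 0.001, 1.533]
force: [0.4, -1.0, -1.6]
finger_gap: 0.01
gripper_force: 40.0
time_s: 21.88
tcp_pos: [0.5446, -0.0016, 0.202]
tcp_rot: [-3.141, 0.0, 1.591]
force: [0.2, 0.2, -1.4]
finger_gap: 0.0098
gripper_force: 40.0
[0.5445249622318132, -0.0015137968255220604, 0.20200992672889695] [-3.140686126343755, 0.0003016895267635711, 1.5913670753559006]
10 [83, 83, 84, 84, 84, 84, 84, 82, 84, 84, 82, 83, 85, 84, 83, 82, 83, 85, 85, 84, 85, 85, 85, 85, 84, 85, 84, 85, 85, 85, 85, 85, 84, 85, 85, 86, 86, 85, 87, 88, 89, 87, 87, 87, 84, 85, 85, 86, 86, 87, 87, 87, 89, 88, 85, 87, 87, 86, 86, 87, 87, 87]
25 [82, 83, 85, 85, 85, 85, 83, 84, 84, 84, 84, 83, 84, 84, 84, 82, 83, 83, 83, 83, 85, 85, 73, 44, 43, 42, 43, 43, 42, 42, 43, 44, 42, 42, 43, 54, 76, 85, 85, 87, 88, 86, 86, 85, 85, 83, 84, 86, 85, 86, 87, 86, 87, 88, 86, 85, 87, 88, 87, 86, 86, 87]
40 [83, 84, 84, 84, 83, 84, 82, 81, 82, 84, 83, 83, 84, 83, 83, 82, 83, 84, 82, 82, 84, 84, 74, 75, 85, 85, 85, 85, 85, 84, 85, 86, 86, 85, 82, 74, 76, 86, 85, 86, 86, 85, 83, 83, 83, 
[... 656 characters left out ...]
82, 80, 67, 72, 82, 86, 85, 83, 83, 83, 83, 84, 84, 84, 82, 76, 82, 82, 83, 84, 84, 85, 84, 86, 85, 82, 82, 83, 82, 84, 85, 86, 85, 84, 85, 84, 82, 84, 83, 85, 85, 85]
100 [82, 82, 86, 83, 80, 80, 79, 82, 83, 84, 83, 81, 81, 82, 82, 83, 82, 82, 81, 79, 80, 79, 72, 74, 83, 87, 86, 84, 83, 83, 83, 84, 85, 84, 83, 73, 81, 82, 84, 84, 85, 85, 84, 84, 85, 83, 82, 83, 83, 83, 85, 85, 84, 83, 84, 82, 83, 82, 82, 84, 85, 84]
115 [81, 81, 84, 84, 83, 80, 79, 82, 83, 83, 82, 81, 81, 82, 82, 82, 82, 81, 132, 218, 241, 241, 241, 242, 242, 243, 243, 243, 243, 243, 243, 243, 244, 244, 244, 244, 244, 244, 244, 244, 244, 244, 244, 220, 155, 91, 81, 81, 82, 83, 84, 84, 84, 84, 84, 82, 83, 82, 82, 84, 85, 82]
```

View pics/m8.png

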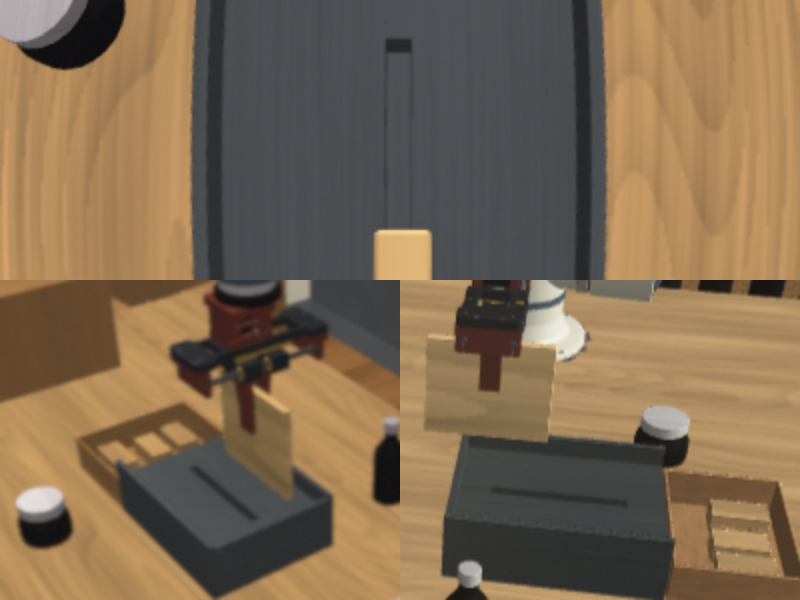

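The wrist view shows the slot as columns 312–326 from row 20 downward, with the panel's top edge at columns 308–334 on row 115. The panel hangs upright, slightly to the +x side of the slot line. All three offcuts are in the bin. Next I'll work out the offset.

```bash
python3 - <<'E'
from h import *
np.set_printoptions(precision=4,suppress=True)
im=cv2.imread("pics/w8.png"); g=cv2.GaussianBlur(im.max(2).astype(np.float32),(1,9),0)
pos=np.array([.54452,-.00151,.20201]); rot=[-3.14069,.0003,1.59137]
L=[];R=[];rr=range(24,108,4)
for r in rr:
    a=g[r,308:318]; b=g[r,320:331]
    if r<30: continue
    wl=np.clip(82-a,0,None); wr=np.clip(82-b,0,None); L.append((308+np.argmin(a),r)); R.append((320+np.argmin(b),r))
print(L[::4],R[::4])
T=Ro.from_euler("xyz",rot).as_matrix()
def tool(uv,z): return (wplane(uv,z,pos,rot)-pos)@T
l=tool(np.array(L)-[0.5,0],.06); r=tool(np.array(R)+[0.5,0],.06)
print("width",(r[:,1]-l[:,1]).mean()); m=(l+r)/2
f=np.polyfit(m[:,0],m[:,1],1); print("slot tool y = %.4f + %.4f*x"%(f[1],f[0]), "x range",m[:,0].min(),m[:,0].max())
print("far end", tool([(319,19.5)],.06), wplane([(319,19.5)],.06,pos,rot))
zt=pos[2]-.065+.12
print("panel top end",tool([(308.35,116),(333.9,116)],zt))
# panel top edges along rows for its yaw
for row in (120,140,160,180):
    x=im.max(2)[row,290:352]; i=np.flatnonzero(x>165)+290; print(row,i.min() if len(i) else None,i.max() if len(i) else None, tool([(i.min()-.3,row),(i.max()+.3,row)],zt)[:,:2].tolist() if len(i) else "")
# base lips outer cols: symmetric check
for row in (30,60,90): print(row,[int(v) for v in np.flatnonzero(np.abs(np.diff(im[row,:,2].astype(int)))>25) if 200<v<440])
rows([(.541,.0865,.202,np.pi/2+.022)])
E
```

```text
[(np.int64(313), 32), (np.int64(312), 48), (np.int64(312), 64), (np.int64(312), 80), (np.int64(312), 96)] [(np.int64(325), 32), (np.int64(325), 48), (np.int64(325), 64), (np.int64(325), 80), (np.int64(325), 96)]
width 0.013435142401585106
slot tool y = -0.0023 + 0.0034*x x range 0.08201546152724405 0.15489750440803834
far end [[ 0.1683 -0.0015  0.142 ]] [[0.5395 0.1667 0.06  ]]
panel top end [[ 0.0681 -0.0037 -0.055 ]
 [ 0.0681  0.005  -0.055 ]]
120 307 335 [[0.06677479861419298, -0.004269799970550946], [0.06677594278123668, 0.005468391064565143]]
140 308 335 [[0.059881649744548966, -0.003959651281824565], [0.05988564161889693, 0.005502730841204632]]
160 308 334 [[0.05293075711730834, -0.004003386076695725], [0.052933815366822484, 0.005204682129745952]]
180 308 334 [[0.04585965790219866, -0.004060690910775656], [0.04586377915558139, 0.005263747445488844]]
30 [215, 216, 223, 421, 422]
60 [214, 215, 422]
90 [214, 215, 422, 423]
[0.1097, -0.0019, 0.0001] -0.0007 rows>=2.1
```

```bash

python3 -m crank '[[0.04,-0.0032,0,0.002],[0.08,-0.0032,0,0.002],[0.112,-0.0032,0,0.002],[0.112,-0.0032,0,0.002],[0.112,-0.0032,0,0.002],[0.112,-0.0032,0,0.002]]'
python3 -m crank '[[0,0,0.03,0],[0,0,0.06,0],[0,0,0.08,0],[0,0,0.086,0],[0,0,0.086,0],[0,0,0.086,0]]'
python3 - <<'E'
from h import *
o=ctrl.get_obs(); print(o["tcp_pos"],o["tcp_rot"],o["force"])
for n in ("scene","side","wrist"): cv2.imwrite(f"pics/{n}9.png",ctrl.read_camera(n)[:,:,::-1])
E
```

```text
time_s: 22.53
tcp_pos: [0.5396, 0.0887, 0.2025]
tcp_rot: [-3.141, 0.001, 1.59]
force: [-0.1, -0.2, -0.8]
finger_gap: 0.0099
gripper_force: 40.0
time_s: 23.03
tcp_pos: [0.5397, 0.0886, 0.1346]
tcp_rot: [3.141, 0.0, 1.589]
force: [0.0, -0.4, -1.6]
finger_gap: 0.0097
gripper_force: 40.0
[0.53968883 0.08861446 0.13461228] [3.14096811e+00 1.45905097e-04 1.58895890e+00] [ 0.03478586 -0.39416132 -1.58034659]
```

```bash

python3 -m crank '[[0,0,0.0025,0],[0,0,0.005,0],[0,0,0.0075,0],[0,0,0.01,0],[0,0,0.01,0]]'
python3 -m crank '[[0,0,0.0015,0],[0,0,0.0025,0],[0,0,0.0025,0]]'
```

```text
time_s: 23.6
tcp_pos: [0.5391, 0.0895, 0.1252]
tcp_rot: [-3.141, 0.0, 1.59]
force: [-0.4, 0.3, -1.0]
finger_gap: 0.0097
gripper_force: 40.0
time_s: 23.85
tcp_pos: [0.5394, 0.0895, 0.1237]
tcp_rot: [3.141, -0.0, 1.59]
force: [1.5, -0.7, -1.9]
finger_gap: 0.0096
gripper_force: 40.0
```

```bash

python3 -m crank '[[0,0,0.0015,0],[0,0,0.0025,0],[0,0,0.0025,0]]'
python3 -m crank '[[0,0,0.0015,0],[0,0,0.0025,0],[0,0,0.0025,0]]'
```

```text
time_s: 24.1
tcp_pos: [0.5394, 0.0894, 0.1217]
tcp_rot: [3.141, -0.0, 1.59]
force: [0.9, 0.4, -2.2]
finger_gap: 0.0098
gripper_force: 40.0
time_s: 24.35
tcp_pos: [0.5394, 0.0894, 0.1196]
tcp_rot: [3.141, 0.0, 1.59]
force: [1.6, -0.1, -2.1]
finger_gap: 0.01
gripper_force: 40.0
```

```bash

python3 -m crank '[[0,0,0.0025,0],[0,0,0.005,0],[0,0,0.005,0]]'
python3 -m crank '[[0,0,0.0025,0],[0,0,0.005,0],[0,0,0.005,0]]'
python3 -m crank '[[0,0,0.0025,0],[0,0,0.005,0],[0,0,0.005,0]]'
```

```text
time_s: 24.6
tcp_pos: [0.5394, 0.0894, 0.1154]
tcp_rot: [3.141, 0.0, 1.59]
force: [1.4, -0.1, -1.7]
finger_gap: 0.0098
gripper_force: 40.0
time_s: 24.85
tcp_pos: [0.5394, 0.0894, 0.1114]
tcp_rot: [3.142, 0.0, 1.59]
force: [2.2, -0.3, -1.7]
finger_gap: 0.01
gripper_force: 40.0
time_s: 25.1
tcp_pos: [0.5394, 0.0894, 0.1074]
tcp_rot: [3.142, 0.0, 1.59]
force: [2.8, 0.1, -1.4]
finger_gap: 0.0096
gripper_force: 40.0
```

It is sliding in, with a light side force towards +x. I'll ease 0.5 mm that way and continue.

```bash

python3 -m crank '[[0,0.0006,0.001,0],[0,0.0006,0.0025,0],[0,0.0006,0.0025,0]]'
python3 -m crank '[[0,0,0.001,0],[0,0,0.0025,0],[0,0,0.0025,0]]'
python3 -m crank '[[0,0,0.001,0],[0,0,0.002,0],[0,0,0.002,0]]'
python3 -m crank '[[0,0,0.001,0],[0,0,0.002,0],[0,0,0.002,0]]'
```

```text
time_s: 25.35
tcp_pos: [0.5395, 0.0894, 0.1054]
tcp_rot: [-3.141, 0.0, 1.59]
force: [0.8, -0.1, -2.0]
finger_gap: 0.0102
gripper_force: 40.0
time_s: 25.6
tcp_pos: [0.5396, 0.0894, 0.1034]
tcp_rot: [-3.141, 0.0, 1.59]
force: [0.3, -0.0, -0.6]
finger_gap: 0.0099
gripper_force: 40.0
time_s: 25.85
tcp_pos: [0.5397, 0.0894, 0.102]
tcp_rot: [-3.141, 0.0, 1.59]
force: [0.5, -0.1, -0.2]
finger_gap: 0.0098
gripper_force: 40.0
time_s: 26.1
tcp_pos: [0.5397, 0.0894, 0.1004]
tcp_rot: [-3.141, 0.0, 1.59]
force: [0.5, -0.7, -1.6]
finger_gap: 0.01
gripper_force: 40.0
```

```bash

python3 -m crank '[[0,0,0.001,0],[0,0,0.0015,0],[0,0,0.0015,0]]'
python3 -m crank '[[0,0,0.001,0],[0,0,0.0015,0],[0,0,0.0015,0]]'
```

```text
time_s: 26.35
tcp_pos: [0.5398, 0.0895, 0.0994]
tcp_rot: [3.142, -0.0, 1.59]
force: [0.2, 0.4, -1.2]
finger_gap: 0.0101
gripper_force: 40.0
time_s: 26.6
tcp_pos: [0.54, 0.0894, 0.0993]
tcp_rot: [3.141, -0.0, 1.59]
force: [-1.1, -1.9, 5.3]
finger_gap: 0.0099
gripper_force: 40.0
```

The foot reached the floor at TCP z = 0.0993 with about 7 N, which matches the expected foot offset of 64 mm. Releasing now.

```bash

python3 -m crank '[[0,0,0,0],[0,0,0,0],[0,0,0,0],[0,0,0,0],[0,0,0,0],[0,0,0,0],[0,0,0,0],[0,0,0,0]]' -1
python3 -m crank '[[0,0,-0.03,0],[0,0,-0.08,0],[0,0,-0.13,0],[0,0,-0.18,0],[0,0,-0.2,0],[0,0,-0.2,0]]'
python3 -m crank '[[0,0,0,0],[0,0,0,0],[0,0,0,0],[0,0,0,0]]'
python3 - <<'E'
from h import *
np.set_printoptions(precision=4,suppress=True)
for n in ("scene","side","wrist"): cv2.imwrite(f"pics/{n}10.png",ctrl.read_camera(n)[:,:,::-1])
s=cv2.imread("pics/side10.png"); c=cv2.imread("pics/scene10.png")
# panel mask: light wood region above the base in scene
def panel(im,x,y,w,h):
    hsv=cv2.cvtColor(im,cv2.COLOR_BGR2HSV)[y:y+h,x:x+w]; m=cv2.inRange(hsv,(8,50,110),(30,200,255)); n,l,st,ce=cv2.connectedComponentsWithStats(m); o=np.argsort(-st[1:,4])[:3]+1
    return [(st[k]+[x,y,0,0,0]).tolist() for k in o]
print(panel(c,330,120,130,140)); 
y=np.array([-.022,1]); C=np.array([.5400,.0885])
for sgn in (-1,1):
    e=C+sgn*.07*y; print("expected top end",proj("scene",[*e,.155]),proj("side",[*e,.155]),"at base top",proj("scene",[*e,.06]),proj("side",[*e,.06]))
r=lambda i,x,y,w,h:cv2.resize(i[y:y+h,x:x+w],(400,320),interpolation=cv2.INTER_CUBIC)
cv2.imwrite("pics/m10.png",np.vstack([np.hstack([r(c,320,130,200,160),r(s,180,70,200,160)]),np.hstack([cv2.resize(cv2.imread("pics/wrist10.png"),(400,250)),cv2.resize(c,(400,250))])]))
E
```

```text
time_s: 27.27
tcp_pos: [0.5398, 0.0895, 0.0982]
tcp_rot: [3.142, -0.0, 1.59]
force: [0.7, 1.1, 0.2]
finger_gap: 0.0595
gripper_force: 0.0
time_s: 27.77
tcp_pos: [0.5413, 0.0896, 0.2646]
tcp_rot: [3.132, -0.001, 1.59]
force: [0.3, 0.5, 1.0]
finger_gap: 0.0876
gripper_force: 0.0
time_s: 28.1
tcp_pos: [0.5392, 0.0894, 0.256]
tcp_rot: [-3.138, 0.0, 1.59]
force: [-0.2, 0.5, 0.6]
finger_gap: 0.0881
gripper_force: 0.0
[[330, 120, 130, 140, 9768], [452, 213, 8, 47, 174], [400, 134, 5, 4, 10]]
expected top end [[371.8017 190.2992]] [[282.7661 146.6013]] at base top [[369.1326 224.1935]] [[284.6301 177.0621]]
expected top end [[434.3659 196.2113]] [[254.4008 124.5219]] at base top [[428.7475 230.3864]] [[257.4127 153.9449]]
```

View pics/m10.png

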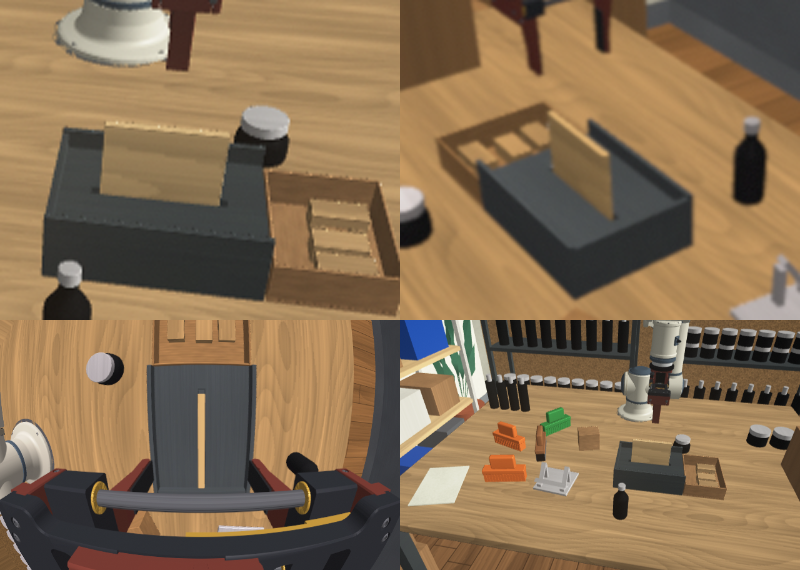

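The views confirm the result. The panel stands upright in the slot with its top corner at scene (371.5,191), against an expected (371.8,190.3) for a foot on the floor. The offcuts are in the bin, the brush is standing and the bystanders have not moved.

```bash
python3 -c "
from workcell import ctrl
print(ctrl.finish_job())"
```

```text
the job is handed in; nothing more can be done
None
```

I handed the job in at about 28 s: the three offcuts are in the bin, the brush stands on its bristles, the panel is upright on the slot floor, and the bystanders look unmoved; the hand-in returned no verdict.

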